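Tap the specimen carriage into the red zone

ROBOT

A 7-joint arm with a two-finger parallel gripper is mounted at the origin on a cart in front of the work surface, level with it; the furniture and walls round the work are solid. World frame = base frame: x ahead of the robot, y to its left, z up, the work surface at z = 0. Lengths are in m, angles in rad, forces in N, time in s.
With the tool pointing down it reaches from about 0.425 to 0.875 m from the base axis. Payload 8.4 kg.
Tool frame: the origin (TCP) lies midway between the tips of the shut fingers; the grasp point (between the pads) lies 19 mm behind it; z points along the fingers, y is the direction in which the jaws open and shut (so a half turn about z gives the same grasp; the last joint's range is limited). The gripper opens to 85 mm and grips with 20 to 120 N. Pads are 22 mm wide; open, the fingers measure 114 mm over their backs; the gripper's body (76 mm by 85 mm) begins 54 mm behind the grasp point. The pads swing forward as they close: fully open they stand 13 mm farther back than shut.
Start: joints at [-1.281, 0.333, 0.04, 1.465, -0.013, 1.343, -0.059], TCP at [0.246, 0.601, 0.231] pointing down, gripper open.
Joint ranges: [-2.58, 2.58], [-0.38, 2.09], [-1.3, 1.39], [0.25, 2.4], [-1.5, 4.64], [0.08, 2.09], [-2.65, 2.65]. Speed limits (rad/s): [2.22, 2.22, 2.79, 2.79, 3.14, 3.14, 3.14].

INTERFACE

Orientations are given as a unit quaternion [w, x, y, z].
In Python, from bench import status, vision, r gives the robot as it stands. The module is installed in compiled form; this text tells all that it offers.
- The arm moves only by the tool move_arm, never from a script. Its argument "commands" is a list of rows, each an object with "dp": the shift along the tool's x, y, z scaled (see below), a list of three; "rot": the turn, a rotation vector about the tool's x, y, z scaled (see below), a list of three. A call has 1 to 10 rows; each row shifts and turns the commanded pose from where the row before left it, along the tool's axes as they then stand; what a row does not reach is not made up. The controller multiplies each number of a shift by 2.5 cm and each number of a turn by 0.08 rad. A row lasts 1/12 s, in which the tool goes at most 41.7 mm and 7.16 degrees, less where a joint would pass 70% of its speed; a pose out of reach is approached as far as the arm can. A call with a number of a shift or a turn outside -1 to 1 is refused whole. A call with a gripper value outside its range is refused whole. "grip" is the opening, from 0 (shut) to 1 (fully open), set as the call begins (left out, the last holds). The fingers move at their own pace and stop on an object; the grip force is fixed at half the most. Time passes only in rows, so rows that do not move let the fingers close. It gives the time, the measured TCP pose, the force and the opening at its end, in the units of the state.
- status.get_obs(): the state, without advancing time (a new reading comes with each control period).
- vision.get_image(name): name is "side" or "top" or "wrist"; returns a dict with "pixels" (420x560x3 uint8, red, green, blue), "fov_y" (degrees; the focal length in pixels is half the picture's height over the tangent of half this angle, whatever the lens; pixels are square), "cx", "cy" (the principal point, pixels), "camera_from_world" (4x4, takes a point from world to camera coordinates). Camera axes: x right, y up, looking along -z (the intrinsics and any distortion apply to the point x, -y, -z); pixel columns grow to the right and rows downward; lengths in m; the calibration is good to about 2 mm. A picture is of the moment at which its call begins. There is no depth.
- r.close_job(): hands the job in, once; it reports no verdict.
The state is a dict: "t": time; "q": joint angles; "dq": joint speeds; "joint_torque": joint torques, N m; "tcp_pos": TCP position; "tool_rot": TCP orientation; "force": force on the tool from outside, world axes, zero at the start; "wrist_torque": the same for the moment, N m; "width": finger opening in m.
Only numpy, scipy, OpenCV 4.12 (cv2) and the standard library are available. Lean on these libraries where they do the work, as an engineer would, in place of code of your own. Each camera call takes 0.05 s, during which the arm holds its last target.

TASK

Of the two specimen feed slides, work the one with the green carriage. Push this stiff carriage away from you along its rails until its black pointer stands in the yellow zone of that slide's zone plate, let it stand and take the fingers off it; then nudge it on until the pointer rests in the red zone, never going past the red. Leave the other carriage, the blue one, where it is.

Things in the scene. Friction and masses are not known exactly. Their poses are not given: they have to be found in the camera images.
- green_carriage: Stiff carriage: bright green saddle 50 x 56 mm, dark green round specimen on it (top 48 mm above worktop), upright green push plate at its rear. Origin: its middle, 8 mm up. x: sliding direction toward the zones, roughly away from the robot; y left, z up. Black pointer at x = 0, reaching to y = +49 mm. Slides only along x, 140 mm in all; 5 N dry friction, no spring: stays where left.
- green_push (a point): Middle of the rear face of the green push plate (56 mm wide, 6 mm thick, from 24 to 60 mm above the worktop), 40 mm above the worktop and 25 mm behind the carriage's origin; axes as the carriage's. Push here toward +x with shut fingertips. Behind it are only rails (top 20 mm above worktop) and a low end block (top 23 mm), so fingers can come down there.
- green_band: Zone plate 54 x 20 x 3 mm of the same slide, fixed on its base under the pointer's path; its place varies. Axes as the carriage's. Origin: middle of the red zone, which runs from x = -12 to +12 mm; the yellow zone, met first by the pointer, from -42 to -12 mm. The carriage origin's x in this frame is the pointer's place; it starts 60 mm or more before the red middle.
- blue_carriage: Bystander: the equal carriage on the other feed slide, with blue saddle and push plate and black specimen; origin and axes as for the green one. It has its own zone plate. The two slides lie side by side, either one on the left.

How it is judged:
By the outcome, as a careful person would: the job done as asked, in the order asked, and still so for the second after the job is handed in, with the robot touching nothing.
It also fails if it takes over 38 s, if anything falls off the work surface, if the arm or the gripper's body presses on something with over 40 N, if the wrist force passes 120 N, or if a joint passes its speed limit or range.

## Working session

There is one attempt and no reset: what is moved stays moved. The work goes in short steps, Python scripts to look and compute and a tool call to move; the robot and the scene stay as the last step left them, time stands still between calls to the robot, and variables do not carry over. Pictures are saved under pics/ and viewed, and the job is handed in when it is done.

Besides the shell and the picture viewer there is one more tool, called after "Request:" as name(argument=value, ...), one argument or row to a line, values as JSON. move_arm: Moves the arm, as the interface text tells. Shifts and turns lie within -1 to 1; 1 stands for 2.5 cm of shift or 0.08 rad of turn. Its arguments: {"type":"object","properties":{"commands":{"type":"array","items":{"type":"object","properties":{"dp":{"type":"array","items":{"type":"number"}},"rot":{"type":"array","items":{"type":"number"}}}}},"grip":{"type":"number"}},"required":["commands"]}

```bash
mkdir -p pics; python3 - <<'E'
from bench import status, vision, r
import cv2,numpy as np
o=status.get_obs()
for k in ("t","tcp_pos","tool_rot","force","width"): print(k,o[k])
for n in ("top","side","wrist"):
    d=vision.get_image(n); cv2.imwrite(f"pics/{n}0.png",d["pixels"][:,:,::-1]); print(n,d["fov_y"],d["cx"],d["cy"],[k for k in d]); print(np.round(d["camera_from_world"],3).tolist())
E
```

```text
t 0.0
tcp_pos [0.24626207 0.60106546 0.23043776]
tool_rot [-1.03143277e-04  1.93198702e-01  9.81159334e-01 -7.82769291e-04]
force [-0.73282637 -0.27473127  0.21189646]
width 0.0850887712572743
top 47.66218544411339 278.1566586165166 205.9246454357325 ['pixels', 'fov_y', 'cx', 'cy', 'camera_from_world']
[[0.005, -1.0, 0.02, -0.022], [0.998, 0.006, 0.063, -0.537], [-0.063, 0.019, 0.998, -0.899], [0.0, 0.0, 0.0, 1.0]]
side 45.5053301221914 279.64447760070567 219.26113903284786 ['pixels', 'fov_y', 'cx', 'cy', 'camera_from_world']
[[0.931, -0.364, -0.009, -0.486], [0.225, 0.558, 0.799, -0.173], [-0.286, -0.746, 0.602, -0.749], [0.0, 0.0, 0.0, 1.0]]
wrist 58.7692822159725 277.19219469766915 207.64574467837667 ['pixels', 'fov_y', 'cx', 'cy', 'camera_from_world']
[[0.379, 0.925, -0.002, -0.65], [-0.878, 0.36, -0.315, 0.04], [-0.29, 0.121, 0.949, -0.38], [0.0, 0.0, 0.0, 1.0]]
```

View pics/top0.png

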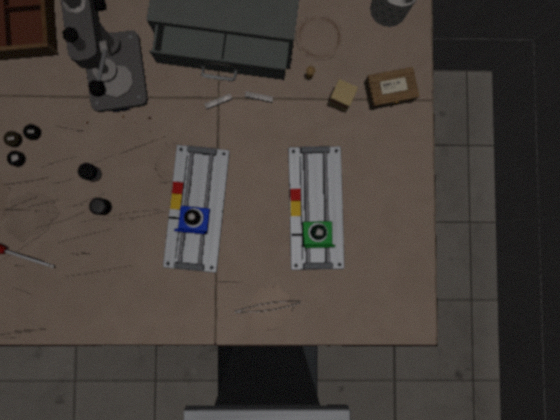

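View pics/side0.png

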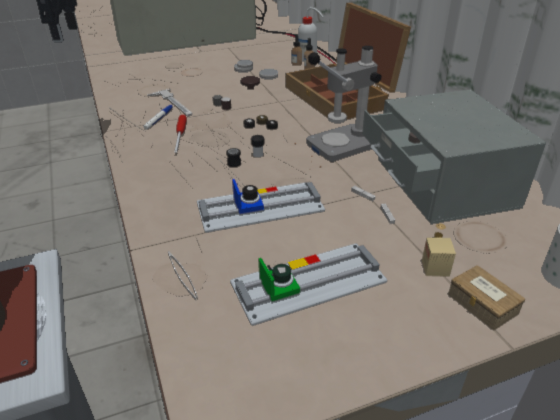

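The top view shows the green carriage on the right slide: saddle at about (318,234), pointer at about (296,235), yellow at (295,209), red at (295,195). The blue carriage is on the left slide at about (193,219). The side view agrees.

```bash
cat > h.py <<'E'
from bench import status, vision, r
import cv2,numpy as np
def ray(d,u,v):
    T=np.array(d["camera_from_world"]); f=210/np.tan(np.radians(d["fov_y"]/2))
    c=np.array([(u-d["cx"])/f,-(v-d["cy"])/f,-1.]); R=T[:3,:3]
    return -R.T@T[:3,3], R.T@c
def onz(d,u,v,z):
    o,k=ray(d,u,v); return o+k*(z-o[2])/k[2]
def two(a,b):
    A=[];B=[]
    for o,k in (a,b):
        k=k/np.linalg.norm(k); P=np.eye(3)-np.outer(k,k); A.append(P);B.append(P@o)
    return np.linalg.lstsq(np.vstack(A),np.hstack(B),rcond=None)[0]
def masks(d):
    h=cv2.cvtColor(d["pixels"],cv2.COLOR_RGB2HSV); H,S,V=cv2.split(h)
    b=(S>150)&(V>90)
    return dict(red=b&((H<8)|(H>172)),yel=b&(H>17)&(H<32),grn=(S>150)&(V>60)&(H>45)&(H<75),blu=(S>150)&(V>60)&(H>110)&(H<130))
def blobs(d,name,amin=15):
    m=masks(d)[name].astype(np.uint8); n,l,s,c=cv2.connectedComponentsWithStats(m)
    out=[]
    for i in range(1,n):
        if s[i,4]>=amin:
            p=np.argwhere(l==i)[:,::-1].astype(np.float32)
            out.append((s[i].tolist(),c[i].round(2).tolist(),cv2.minAreaRect(p)))
    return out
E
python3 - <<'E'
from h import *
for n in ("top","side"):
    d=vision.get_image(n)
    for k in ("red","yel","grn","blu"):
        for b in blobs(d,k): print(n,k,b, onz(d,*b[1],0.012).round(4))
    if n=="top":
        cv2.imwrite("pics/c0.png",cv2.resize(d["pixels"][140:280,270:360,::-1],None,fx=4,fy=4,interpolation=cv2.INTER_CUBIC))
    else: cv2.imwrite("pics/c1.png",cv2.resize(d["pixels"][235:325,220:400,::-1],None,fx=4,fy=4,interpolation=cv2.INTER_CUBIC))
E
```

```text
top red ([172, 182, 10, 11, 91], [176.84, 187.33], ((176.5, 187.0), (10.0, 9.0), 90.0)) [0.5728 0.1766 0.012 ]
top red ([291, 190, 9, 10, 90], [295.0, 194.5], ((295.0, 194.5), (9.0, 8.0), 90.0)) [ 0.5603 -0.0522  0.012 ]
top yel ([171, 194, 11, 15, 139], [175.68, 200.76], ((176.0, 201.0), (14.0, 10.0), 90.0)) [0.5467 0.1783 0.012 ]
top yel ([291, 201, 10, 15, 133], [295.22, 207.69], ((295.5, 208.0), (14.0, 9.0), 90.0)) [ 0.5346 -0.0527  0.012 ]
top grn ([303, 222, 30, 25, 279], [316.61, 236.87], ((317.5, 234.0), (29.0, 24.0), 0.0)) [ 0.4784 -0.0942  0.012 ]
top blu ([176, 206, 33, 28, 384], [192.76, 221.42], ((192.3232879638672, 219.42877197265625), (30.463272094726562, 25.386058807373047), 6.009005546569824)) [0.507  0.1448 0.012 ]
side red ([303, 17, 9, 4, 23], [306.83, 18.39], ((307.0, 18.5), (8.0, 3.0), -0.0)) [1.1451 1.291  0.012 ]
side red ([177, 115, 9, 17, 115], [181.11, 122.98], ((181.076904296875, 123.11538696289062), (7.2562971115112305, 17.062103271484375), 11.309932708740234)) [0.4651 0.5475 0.012 ]
side red ([266, 187, 11, 5, 36], [271.11, 188.75], ((271.1216125488281, 
[... 472 characters left out ...]
258, 20, 11, 137], [297.47, 263.07], ((297.632080078125, 262.9622802734375), (7.966911792755127, 17.994230270385742), 74.05460357666016)) [ 0.5331 -0.0555  0.012 ]
side grn ([259, 258, 41, 43, 626], [275.58, 283.99], ((276.3999938964844, 276.3000183105469), (47.404640197753906, 30.857736587524414), 63.43495178222656)) [ 0.4804 -0.0888  0.012 ]
side blu ([164, 106, 8, 7, 25], [167.52, 108.56], ((168.11537170410156, 108.42304992675781), (3.605551242828369, 7.488452911376953), 56.3099365234375)) [0.45   0.6477 0.012 ]
side blu ([233, 179, 31, 34, 344], [245.36, 201.92], ((247.27027893066406, 194.12164306640625), (34.52378845214844, 26.797033309936523), 80.53767395019531)) [0.5075 0.1505 0.012 ]
```

View pics/c0.png

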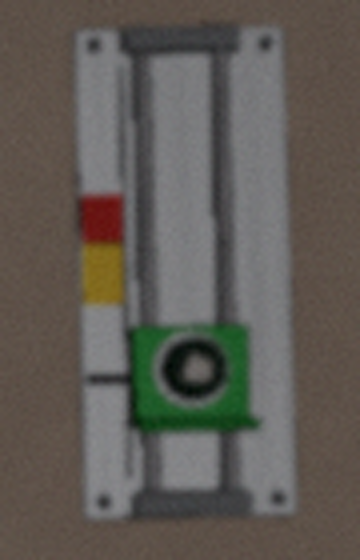

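View pics/c1.png

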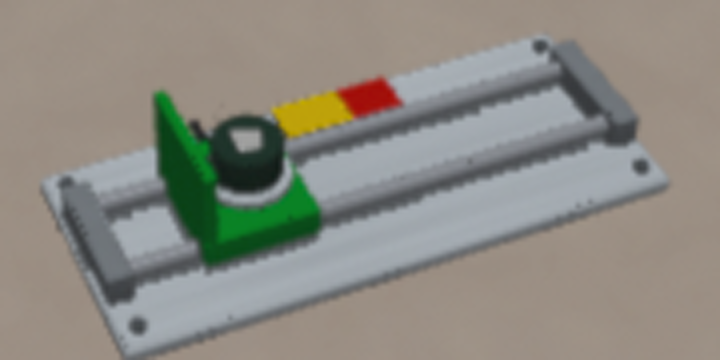

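```bash
python3 - <<'E'
from h import *
t=vision.get_image("top"); s=vision.get_image("side")
for n,a,b in (("red",(295,194.5),(311.95,258.89)),("yel",(295.22,207.69),(297.47,263.07)),("LF hole",(270+103/4,140+501/4),(220+66/4,235+183/4)),("LB",(270+94/4,140+45/4),(220+540/4,235+46/4)),("RF",(270+279/4,140+497/4),(220+137/4,235+325/4)),("RB",(270+265/4,140+43/4),(220+641/4,235+167/4)),
 ("plate topleft",(270+133/4,140+428/4),(220+157/4,235+93/4)),("plate topright",(270+258/4,140+424/4),(220+213/4,235+180/4))):
    p=two(ray(t,*a),ray(s,*b)); print(n,p.round(4), onz(t,*a,.008).round(4), onz(s,*b,.008).round(4))
for z in (.008,.012,.016): print("pointer",z,onz(t,296.25,234.75,z).round(4))
l=[onz(t,*p,.006) for p in((295.75,265.25),(293.5,151.25),(339.75,264.25),(336.25,150.75))]
for a,b in ((0,1),(2,3)): d=l[b]-l[a]; print(np.linalg.norm(d), np.degrees(np.arctan2(d[1],d[0])))
E
```

```text
red [ 0.561  -0.0525  0.0098] [ 0.5606 -0.0524  0.008 ] [ 0.5623 -0.0508  0.008 ]
yel [ 0.5346 -0.0527  0.0093] [ 0.5349 -0.0529  0.008 ] [ 0.5349 -0.0514  0.008 ]
LF hole [ 0.424  -0.0543  0.0086] [ 0.4235 -0.0542  0.008 ] [ 0.4247 -0.0539  0.008 ]
LB [ 0.6462 -0.0495  0.0085] [ 0.6458 -0.0493  0.008 ] [ 0.6471 -0.0491  0.008 ]
RF [ 0.426  -0.1393  0.0096] [ 0.4257 -0.1394  0.008 ] [ 0.4267 -0.1379  0.008 ]
RB [ 0.6481 -0.1336  0.0082] [ 0.6474 -0.1333  0.008 ] [ 0.6489 -0.1336  0.008 ]
plate topleft [ 0.4608 -0.0656  0.055 ] [ 0.4587 -0.0687  0.008 ] [ 0.4782 -0.0152  0.008 ]
plate topright [ 0.463  -0.1229  0.0576] [ 0.4609 -0.1294  0.008 ] [ 0.4816 -0.0748  0.008 ]
pointer 0.008 [ 0.4823 -0.055   0.008 ]
pointer 0.012 [ 0.4823 -0.0548  0.012 ]
pointer 0.016 [ 0.4823 -0.0546  0.016 ]
0.22280856707032876 1.2651879345465977
0.22229947789643054 1.5745021921147115
```

The two slides check out. The hole spacing agrees between both views, and red to yellow measures 26.4 mm against 27 expected. Slide yaw is about 1.4° and the pointer stands about 78 mm before the red middle.

Request:
move_arm(
  commands=[
    {"dp": [0,-1,0],"rot": [0,0,-1]},
    {"dp": [0,-1,0],"rot": [0,0,-1]},
    {"dp": [0,-1,0],"rot": [0,0,-1]},
    {"dp": [0,-1,0],"rot": [0,0,-1]},
    {"dp": [0,-1,0],"rot": [0,0,-1]},
    {"dp": [-1,-1,0],"rot": [0,0,-0.17]},
    {"dp": [-1,-1,0],"rot": [0,0,0]},
    {"dp": [-1,-1,0],"rot": [0,0,0]},
    {"dp": [-1,-1,0],"rot": [0,0,0]},
    {"dp": [-1,-1,0],"rot": [0,0,0]},
  ],
  grip=0,
)

```text
t: 1.18
tcp_pos: [0.3469, 0.3569, 0.2316]
tool_rot: [0.0, -0.012, 1.0, 0.0]
force: [0.7, 0.0, -0.3]
width: 0.0004
```

Request:
move_arm(
  commands=[
    {"dp": [-1,-1,0]},
    {"dp": [-1,-1,0]},
    {"dp": [-1,-1,0]},
    {"dp": [0,-1,0]},
    {"dp": [0,-1,0]},
    {"dp": [0,-1,0]},
    {"dp": [0,-1,0]},
    {"dp": [0,-1,0]},
    {"dp": [0,-1,0]},
    {"dp": [0,-1,0]},
  ],
)

```text
$.commands[0]: bad value
```

Request:
move_arm(
  commands=[
    {"dp": [0,-1,0]},
    {"dp": [0,-1,0]},
    {"dp": [0,-1,0]},
    {"dp": [0,-1,0]},
    {"dp": [0,-1,0]},
    {"dp": [0,-1,0]},
    {"dp": [0,-1,0]},
    {"dp": [0,0,1]},
    {"dp": [0,0,1]},
    {"dp": [0,0,0]},
  ],
)

```text
$.commands[0]: bad value
```

Rows need "rot" as well.

Request:
move_arm(
  commands=[
    {"dp": [-1,-1,0],"rot": [0,0,0]},
    {"dp": [-1,-1,0],"rot": [0,0,0]},
    {"dp": [-1,-1,0],"rot": [0,0,0]},
    {"dp": [0,-1,0],"rot": [0,0,0]},
    {"dp": [0,-1,0],"rot": [0,0,0]},
    {"dp": [0,-1,0],"rot": [0,0,0]},
    {"dp": [0,-1,0],"rot": [0,0,0]},
    {"dp": [0,-1,0],"rot": [0,0,0]},
    {"dp": [0,-1,0],"rot": [0,0,0]},
    {"dp": [0,-1,0],"rot": [0,0,0]},
  ],
)

```text
t: 2.02
tcp_pos: [0.427, 0.109, 0.2315]
tool_rot: [0.0, -0.012, 1.0, 0.0]
force: [0.3, -0.2, -0.3]
width: -0.0003
```

Request:
move_arm(
  commands=[
    {"dp": [0,-1,0],"rot": [0,0,0]},
    {"dp": [0,-1,0],"rot": [0,0,0]},
    {"dp": [0,-1,0],"rot": [0,0,0]},
    {"dp": [0,-1,0],"rot": [0,0,0]},
    {"dp": [0,-1,0],"rot": [0,0,0]},
    {"dp": [0,-1,0],"rot": [0,0,0]},
    {"dp": [0,0,1],"rot": [0,0,0]},
    {"dp": [0,0,1],"rot": [0,0,0]},
    {"dp": [0,0,0],"rot": [0,0,0]},
    {"dp": [0,0,0],"rot": [0,0,0]},
  ],
)

```text
t: 2.85
tcp_pos: [0.4301, -0.0398, 0.1811]
tool_rot: [-0.001, -0.012, 1.0, -0.0]
force: [-1.4, 0.1, 0.5]
width: -0.0003
```

Request:
move_arm(
  commands=[
    {"dp": [-0.1,-1,0],"rot": [0,0,0]},
    {"dp": [0,-1,0],"rot": [0,0,0]},
    {"dp": [0,-0.2,0.5],"rot": [0,0,0]},
    {"dp": [0,0,1],"rot": [0,0,0]},
    {"dp": [0,0,1],"rot": [0,0,0]},
    {"dp": [0,0,1],"rot": [0,0,0]},
    {"dp": [0,0,0.5],"rot": [0,0,0]},
    {"dp": [0,0,0],"rot": [0,0,0]},
    {"dp": [0,0,0],"rot": [0,0,0]},
  ],
)

```text
t: 3.6
tcp_pos: [0.4354, -0.0945, 0.0824]
tool_rot: [0.0, -0.013, 1.0, -0.0]
force: [0.1, -0.3, 1.2]
width: 0.0005
```

```bash
python3 - <<'E'
from h import *
for n in ("top","side","wrist"):
    d=vision.get_image(n); p=d["pixels"][:,:,::-1]
    if n=="top": p=cv2.resize(p[140:280,250:370],None,fx=4,fy=4,interpolation=cv2.INTER_CUBIC)
    if n=="side": p=cv2.resize(p[215:325,200:400],None,fx=4,fy=4,interpolation=cv2.INTER_CUBIC)
    cv2.imwrite(f"pics/{n}1.png",p)
E
```

```text
(no output)
```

View pics/wrist1.png

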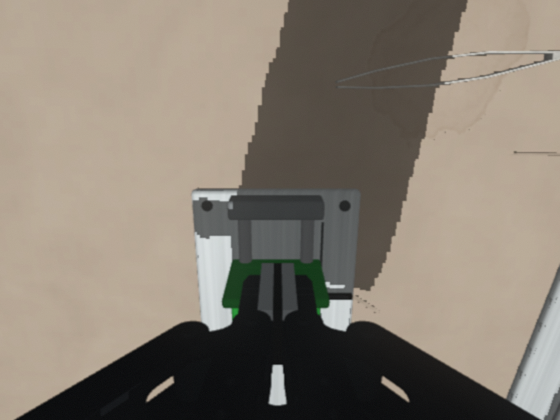

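View pics/side1.png

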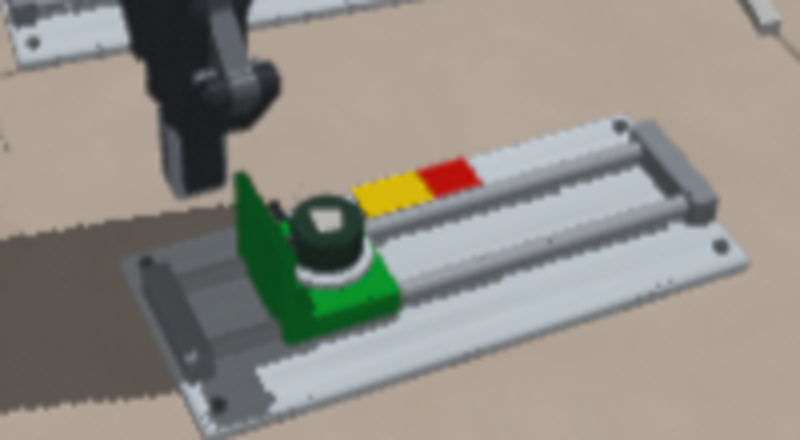

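View pics/top1.png

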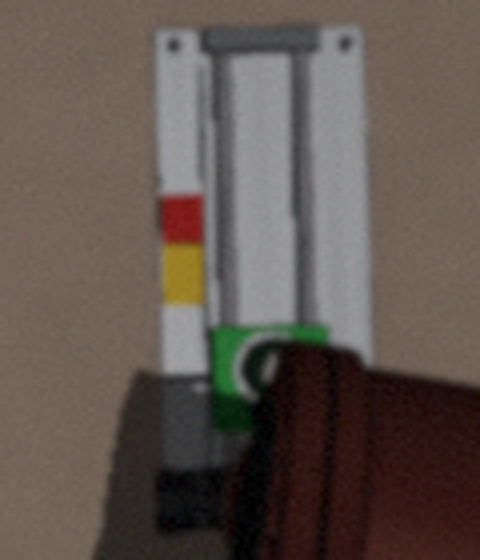

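The wrist view shows the shut fingertips centred on the green push plate (columns about 258–298 within 223–330). The side view shows clear air between the fingers and the plate. I'm lowering behind the plate.

Request:
move_arm(
  commands=[
    {"dp": [0,0,0.5],"rot": [0,0,0]},
    {"dp": [0,0,0.5],"rot": [0,0,0]},
    {"dp": [0,0,0.5],"rot": [0,0,0]},
    {"dp": [0,0,0.2],"rot": [0,0,0]},
    {"dp": [0,0,0],"rot": [0,0,0]},
    {"dp": [0,0,0],"rot": [0,0,0]},
  ],
)

```text
t: 4.25
tcp_pos: [0.4351, -0.0947, 0.0396]
tool_rot: [0.0, -0.012, 1.0, 0.0]
force: [0.1, 0.1, -0.6]
width: -0.0001
```

```bash
python3 - <<'E'
from h import *
for n in ("side",):
    d=vision.get_image(n); p=d["pixels"][:,:,::-1]
    p=cv2.resize(p[215:325,200:400],None,fx=4,fy=4,interpolation=cv2.INTER_CUBIC)
    cv2.imwrite(f"pics/{n}2.png",p)
E
```

```text
(no output)
```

View pics/side2.png

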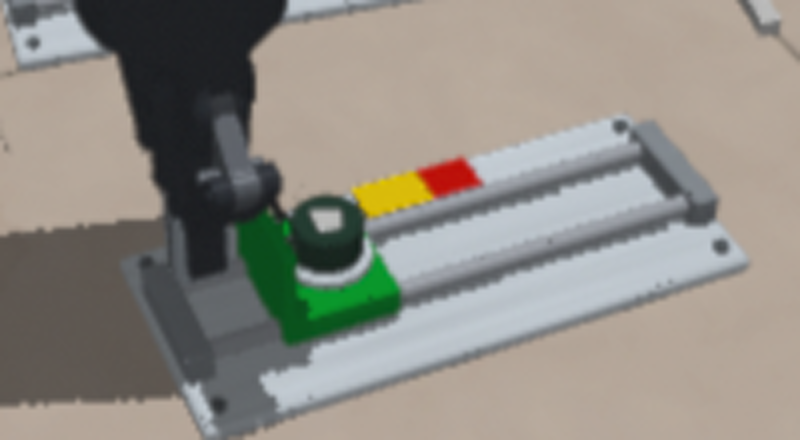

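Request:
move_arm(
  commands=[
    {"dp": [-0.2,0,0],"rot": [0,0,0]},
    {"dp": [-0.2,0,0],"rot": [0,0,0]},
    {"dp": [-0.15,0,0],"rot": [0,0,0]},
    {"dp": [-0.15,0,0],"rot": [0,0,0]},
    {"dp": [-0.15,0,0],"rot": [0,0,0]},
    {"dp": [-0.15,0,0],"rot": [0,0,0]},
    {"dp": [-0.15,0,0],"rot": [0,0,0]},
    {"dp": [-0.15,0,0],"rot": [0,0,0]},
    {"dp": [0,0,0],"rot": [0,0,0]},
    {"dp": [0,0,0],"rot": [0,0,0]},
  ],
)

```text
t: 5.13
tcp_pos: [0.4673, -0.0939, 0.0387]
tool_rot: [-0.0, -0.012, 1.0, -0.0]
force: [-0.6, 0.3, -0.3]
width: -0.0001
```

```bash
python3 - <<'E'
from h import *
for n in ("top","side"):
    d=vision.get_image(n); p=d["pixels"][:,:,::-1]
    for k in ("red","yel","grn"):
        for b in blobs(d,k):print(n,k,b[0],b[1])
    if n=="top": p=cv2.resize(p[160:260,270:370],None,fx=6,fy=6,interpolation=cv2.INTER_CUBIC)
    if n=="side": p=cv2.resize(p[215:325,200:400],None,fx=4,fy=4,interpolation=cv2.INTER_CUBIC)
    cv2.imwrite(f"pics/{n}3.png",p)
E
```

```text
top red [172, 182, 11, 11, 99] [177.19, 187.4]
top red [290, 189, 10, 11, 94] [294.87, 194.37]
top yel [171, 194, 11, 15, 137] [175.65, 200.69]
top yel [291, 201, 10, 15, 136] [295.25, 207.99]
top grn [303, 213, 8, 8, 42] [305.43, 215.83]
side red [303, 17, 9, 6, 41] [307.0, 19.61]
side red [177, 115, 9, 18, 119] [181.19, 123.16]
side red [305, 255, 15, 9, 87] [311.95, 258.89]
side yel [295, 258, 13, 8, 60] [301.78, 261.53]
side grn [273, 266, 38, 31, 488] [289.82, 284.25]
```

View pics/side3.png

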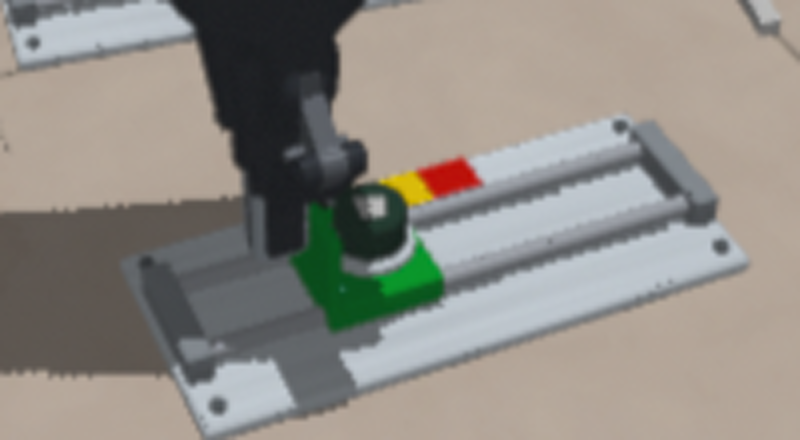

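View pics/top3.png

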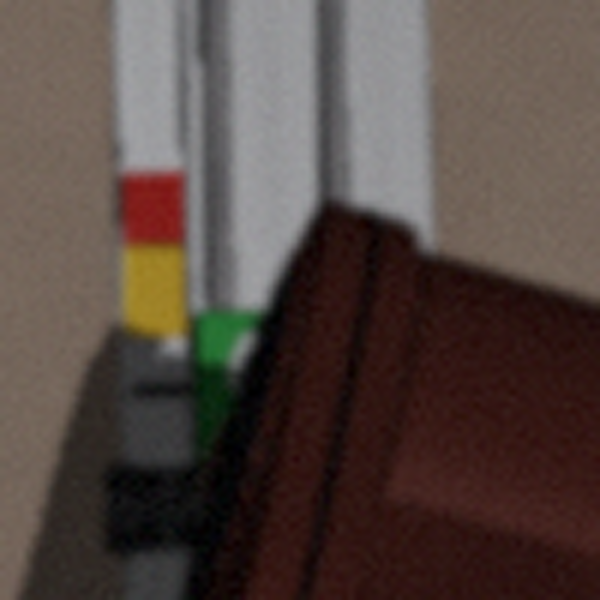

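The pointer is at top row about 224 and has moved about 20 mm, following the fingers. Yellow spans rows about 200–215, so it needs about 32 mm more.

Request:
move_arm(
  commands=[
    {"dp": [-0.16,0,0],"rot": [0,0,0]},
    {"dp": [-0.16,0,0],"rot": [0,0,0]},
    {"dp": [-0.16,0,0],"rot": [0,0,0]},
    {"dp": [-0.16,0,0],"rot": [0,0,0]},
    {"dp": [-0.16,0,0],"rot": [0,0,0]},
    {"dp": [-0.16,0,0],"rot": [0,0,0]},
    {"dp": [-0.16,0,0],"rot": [0,0,0]},
    {"dp": [-0.12,0,0],"rot": [0,0,0]},
    {"dp": [0,0,0],"rot": [0,0,0]},
    {"dp": [0,0,0],"rot": [0,0,0]},
  ],
)

```text
t: 6.07
tcp_pos: [0.4983, -0.0932, 0.0387]
tool_rot: [0.0, -0.012, 1.0, -0.0]
force: [-1.5, 0.2, 0.1]
width: -0.0002
```

Request:
move_arm(
  commands=[
    {"dp": [0.2,0,0],"rot": [0,0,0]},
    {"dp": [0.4,0,0],"rot": [0,0,0]},
    {"dp": [0.4,0,0],"rot": [0,0,0]},
    {"dp": [0,0,0],"rot": [0,0,0]},
    {"dp": [0,0,0],"rot": [0,0,0]},
    {"dp": [0,0,0],"rot": [0,0,0]},
    {"dp": [0,0,0],"rot": [0,0,0]},
    {"dp": [0,0,0],"rot": [0,0,0]},
    {"dp": [0,0,0],"rot": [0,0,0]},
  ],
)

```text
t: 6.82
tcp_pos: [0.4734, -0.0937, 0.0389]
tool_rot: [0.0, -0.012, 1.0, -0.0]
force: [-0.7, -0.5, -0.5]
width: 0.0001
```

```bash
python3 - <<'E'
from h import *
for n in ("top","side"):
    d=vision.get_image(n); p=d["pixels"][:,:,::-1]
    if n=="top": p=cv2.resize(p[160:260,270:370],None,fx=6,fy=6,interpolation=cv2.INTER_CUBIC)
    if n=="side": p=cv2.resize(p[215:325,200:400],None,fx=4,fy=4,interpolation=cv2.INTER_CUBIC)
    cv2.imwrite(f"pics/{n}4.png",p)
E
```

```text
(no output)
```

View pics/side4.png

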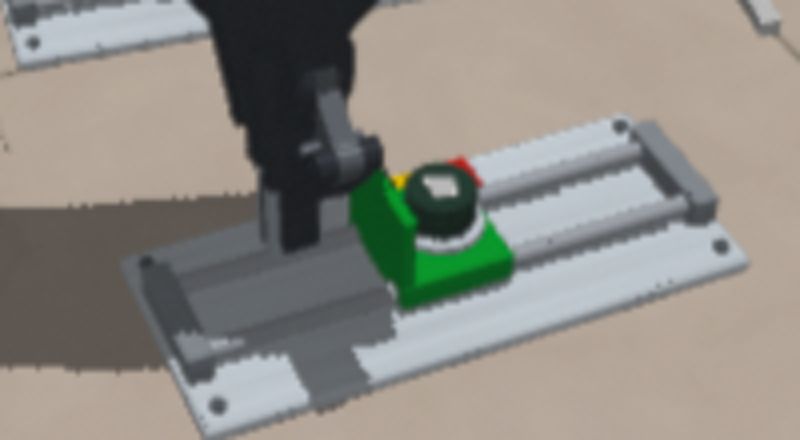

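View pics/top4.png

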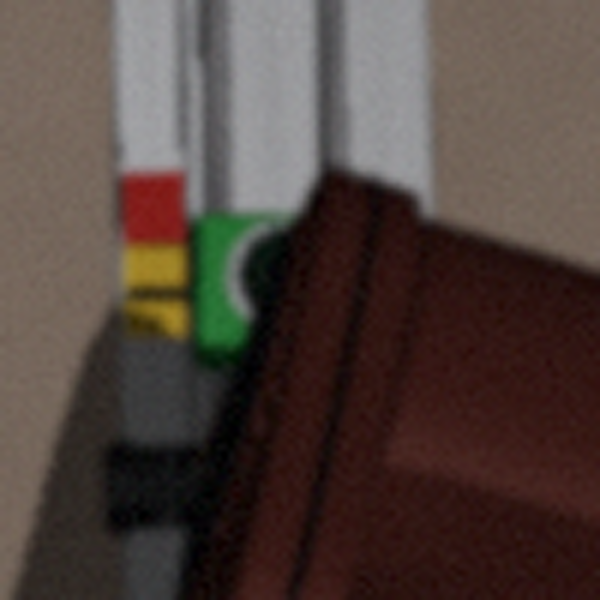

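The pointer line is at crop row 293, in the middle of yellow (244–337), with the fingers about 25 mm clear. The red middle (row 208) is about 27 mm on. I'll let it stand, then nudge.

Request:
move_arm(
  commands=[
    {"dp": [0,0,0],"rot": [0,0,0]},
    {"dp": [0,0,0],"rot": [0,0,0]},
    {"dp": [0,0,0],"rot": [0,0,0]},
    {"dp": [0,0,0],"rot": [0,0,0]},
    {"dp": [0,0,0],"rot": [0,0,0]},
    {"dp": [0,0,0],"rot": [0,0,0]},
    {"dp": [0,0,0],"rot": [0,0,0]},
    {"dp": [0,0,0],"rot": [0,0,0]},
    {"dp": [-0.4,0,0],"rot": [0,0,0]},
    {"dp": [-0.4,0,0],"rot": [0,0,0]},
  ],
)

```text
t: 7.75
tcp_pos: [0.494, -0.093, 0.0389]
tool_rot: [0.0, -0.012, 1.0, 0.0]
force: [0.8, -0.0, 0.6]
width: 0.0003
```

Request:
move_arm(
  commands=[
    {"dp": [-0.15,0,0],"rot": [0,0,0]},
    {"dp": [-0.15,0,0],"rot": [0,0,0]},
    {"dp": [-0.15,0,0],"rot": [0,0,0]},
    {"dp": [-0.15,0,0],"rot": [0,0,0]},
    {"dp": [-0.15,0,0],"rot": [0,0,0]},
    {"dp": [-0.15,0,0],"rot": [0,0,0]},
    {"dp": [-0.15,0,0],"rot": [0,0,0]},
    {"dp": [-0.15,0,0],"rot": [0,0,0]},
    {"dp": [0,0,0],"rot": [0,0,0]},
    {"dp": [0,0,0],"rot": [0,0,0]},
  ],
)

```text
t: 8.58
tcp_pos: [0.5231, -0.0925, 0.0385]
tool_rot: [-0.0, -0.012, 1.0, -0.0]
force: [-1.9, 0.9, -0.8]
width: 0.0
```

Request:
move_arm(
  commands=[
    {"dp": [0.2,0,0],"rot": [0,0,0]},
    {"dp": [0.5,0,0],"rot": [0,0,0]},
    {"dp": [0.5,0,0],"rot": [0,0,0]},
    {"dp": [0,0,0],"rot": [0,0,0]},
    {"dp": [0,0,0],"rot": [0,0,0]},
    {"dp": [0,0,0],"rot": [0,0,0]},
  ],
)

```text
t: 9.08
tcp_pos: [0.494, -0.093, 0.0392]
tool_rot: [0.001, -0.013, 1.0, 0.0]
force: [-0.1, -0.1, 0.7]
width: 0.0001
```

```bash
python3 - <<'E'
from h import *
d=vision.get_image("top"); p=d["pixels"][:,:,::-1]
cv2.imwrite("pics/top5.png",cv2.resize(p[160:260,270:370],None,fx=6,fy=6,interpolation=cv2.INTER_CUBIC))
E
```

```text
(no output)
```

View pics/top5.png

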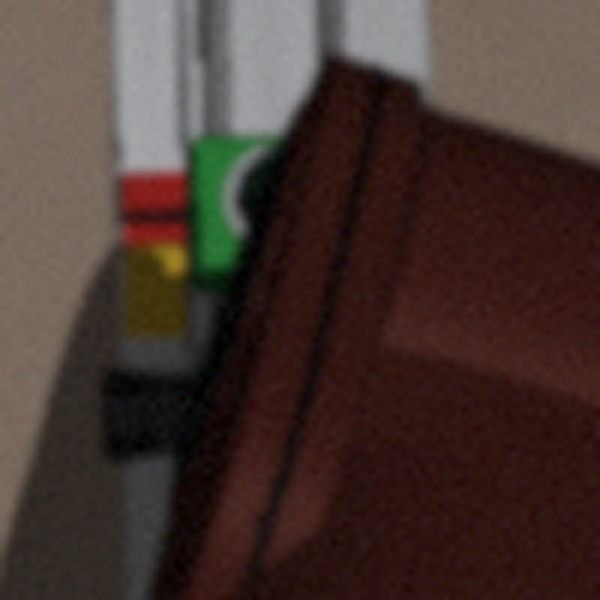

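The pointer (crop row 214) is inside red (173–244), about 2 mm before its middle. I'm raising the fingers clear and checking once more.

Request:
move_arm(
  commands=[
    {"dp": [0,0,-0.5],"rot": [0,0,0]},
    {"dp": [0,0,-1],"rot": [0,0,0]},
    {"dp": [0,0,-1],"rot": [0,0,0]},
    {"dp": [0,0,-1],"rot": [0,0,0]},
    {"dp": [0,0,-1],"rot": [0,0,0]},
    {"dp": [0,0,-0.5],"rot": [0,0,0]},
    {"dp": [0,0,0],"rot": [0,0,0]},
    {"dp": [0,0,0],"rot": [0,0,0]},
    {"dp": [0,0,0],"rot": [0,0,0]},
  ],
)

```text
t: 9.88
tcp_pos: [0.493, -0.093, 0.1631]
tool_rot: [-0.0, -0.013, 1.0, -0.0]
force: [-0.0, -1.0, 0.2]
width: 0.0001
```

```bash
python3 - <<'E'
from h import *
d=vision.get_image("top"); p=d["pixels"][:,:,::-1]
print([b[1] for b in blobs(d,"blu")])
cv2.imwrite("pics/top6.png",cv2.resize(p[130:280,150:350],None,fx=4,fy=4,interpolation=cv2.INTER_CUBIC))
E
```

```text
[[192.51, 221.5]]
```

View pics/top6.png

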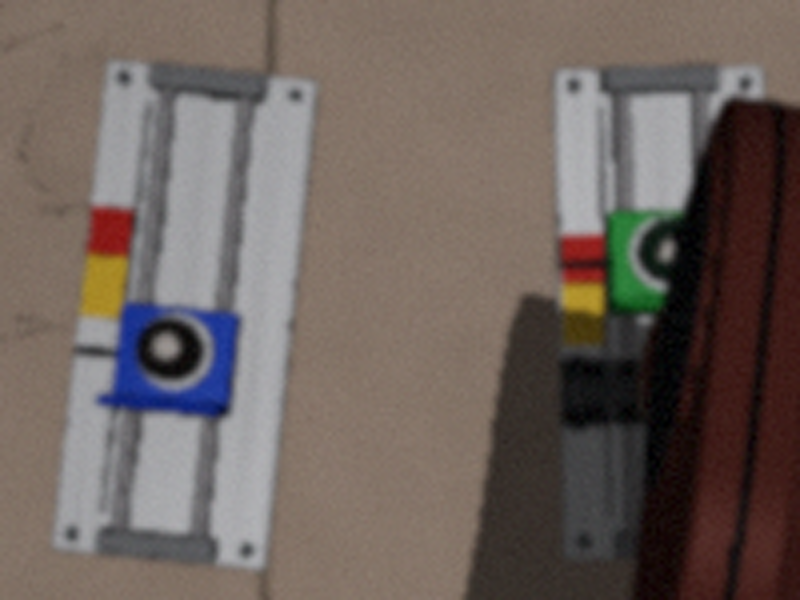

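The pointer is in the red (row 264, red 236–283), the blue carriage is unmoved, and the arm touches nothing.

```bash
python3 -c "
from bench import r
print(r.close_job())"
```

```text
the job is handed in; nothing more can be done
None
```

The green carriage now rests with its pointer in the red zone, and the job was handed in at about 10 s of the 38 s allowed.

- **Yellow stop:** I pushed the carriage with shut fingertips until the pointer stood in the middle of yellow. I then backed the fingers off about 25 mm and let it stand for about 1.3 s.
- **Red stop:** I nudged it on about 25 mm, so the pointer stopped about 2 mm before the middle of red and never passed it. Then I backed off and raised the arm clear.
- **Last checks:** After the arm was raised, the top view showed the pointer inside red and the blue carriage where it started, within a third of a pixel. The force reading was about 1 N, which is just noise. No check failed.
- **Disagreements:** The two views differed by up to about 2 mm in absolute position. I therefore judged the pointer's place against the zones in the same image.
- **Refused calls:** Two move calls were refused early on for a missing field, and nothing moved because of them.

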